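# Overhang a sheet blank for edge inspection

### The arm

A 7-joint arm with a two-finger parallel gripper is mounted at the origin on the work surface. World frame = base frame: x ahead of the robot, y to its left, z up, the work surface at z = 0. Lengths are in m, angles in rad, forces in N, time in s.
With the tool pointing down it reaches from about 0.4 to 0.85 m from the base axis. Payload 4.5 kg.
Tool frame: the origin (TCP) lies on the centre line of the jaws, within the pads' length; the fingertips stand 17 mm ahead of it and the grasp point (between the pads) lies 2 mm behind it (r.tip_reach is the distance from the TCP to the fingertips, in m); z points along the fingers, y is the line along which they close (so a half turn about z gives the same grasp; the last joint's range is limited). The gripper opens to 88 mm and grips with 3 to 60 N. Pads are 18 mm wide; open, the fingers measure 123 mm over their backs; the gripper's body (75 mm by 187 mm) begins 45 mm behind the grasp point.
Start: joints at [1.262, 0.689, -0.195, 1.565, 0.157, 0.902, -0.215], TCP at [0.21, -0.589, 0.256] pointing down, gripper open.
Joint ranges: [-3.01, 3.01], [-0.46, 2.08], [-1.47, 1.51], [0.13, 2.56], [-1, 4.14], [0.04, 2.09], [-2.66, 2.66]. Speed limits (rad/s): [2.57, 2.57, 3.14, 3.14, 3.14, 3.14, 3.14].

### API

Orientations are given as a unit quaternion [x, y, z, w].
In Python, from plant import r gives the robot as it stands.
- The arm moves only by the tool step_arm, never from a script. Its argument "steps" is a list of rows, each a list of 7 numbers: the shift along the tool's x, y, z in cm, then the turn, a rotation vector about the tool's x, y, z in degrees, then the gripper's target within -1 to 1 (shut at 1, half-way at 0, fully open at -1). A call has 1 to 8 rows; each row shifts and turns the commanded pose from where the row before left it, along the tool's axes as they then stand; what a row does not reach is not made up. A row lasts 1/8 s, in which the tool goes at most 62.5 mm and 10.7 degrees, less where a joint would pass 70% of its speed; a pose out of reach is approached as far as the arm can. A call with a gripper value outside its range is refused whole. The fingers move at their own pace and stop on an object; "force" is the grip in N (left out, the last holds). Time passes only in rows, so rows that do not move let the fingers close. It gives the time, the measured TCP pose, the force, the opening and the grip force at its end, in the units of the state.
- r.get_state(): the state, without advancing time (a new reading comes with each control period).
- r.snapshot(name): name is "scene" or "top"; returns a dict with "pixels" (400x640x3 uint8, red, green, blue), "fx", "fy", "cx", "cy" (pixels), "cam_to_world" (4x4, takes a point from camera to world coordinates). Camera axes: x right, y down, z forward; pixel columns grow to the right and rows downward; lengths in m; the calibration is good to about 2 mm. A picture is of the moment at which its call begins. There is no depth.
- r.finish_job(): hands the job in; it is judged then, once.
The state is a dict: "clock": time; "q": joint angles; "qd": joint speeds; "joint_torque": joint torques, N m; "tool_pos": TCP position; "eef_rot": TCP orientation; "contact_force": force on the tool from outside, world axes, zero at the start; "moment": the same for the moment, N m; "opening": opening from 0.0 (shut) to 1.0 (fully open); "finger_force": force on a finger pad.
Only numpy, scipy, OpenCV 4.12 (cv2) and the standard library are available. Lean on these libraries where they do the work, as an engineer would, in place of code of your own. Each camera call takes 0.05 s, during which the arm holds its last target. There are 200 camera calls.

### The job

Using only the fingertips, push the copper sheet blank along the ledge towards the scanner lens until its whole yellow band hangs out past the end of the ledge but the black line across the blank is still on the ledge. Then press the green button all the way down to record the edge, and let it come back up. Slide the blank flat, never lift or tip it, do not press the red button or press green early, and leave everything else where it is.

Things in the scene. Friction and masses are not known exactly. Their poses are not given: they have to be found in the camera images.
- ledge: Fixed aluminium ledge 125 wide (own x, +-62.5) and 300 long (own y, +-150), flat top 50 above the table. Origin at table height under its centre. Own +y is the pushing direction; the open end is the face at y = +150. A dark fence along the +x side (inner face x = +62.5) rises 12 above the top; other sides are open
- ledge_end (a point): middle of the ledge's open end, at its top edge (ledge frame 0, +150, +50)
- lens (a point): top centre of the black scanner lens (56 diameter, top 34 above the table), fixed beyond the open end (ledge frame 0, +200, +34) on the blue base, 12 thick, that also carries the ledge (ledge frame x -85 to +85, y -165 to +265)
- blank: Loose copper-coloured blank, 95 wide (own x) x 150 long (own y) x 6 thick, 0.35 to 0.7 kg, flat on the ledge, its axes within 0.06 rad of the ledge's. Origin: centre of its underside. Leading end at y = +75, with a yellow band from y = +50 to +75; a black line 5 wide crosses it at y = +15; rear edge at y = -75. It tips off if more than half overhangs
- band_near (a point): point on the blank's top: inner border of the yellow band at the blank's -x side (blank frame -47.5, +50, +6)
- band_far (a point): same border at the blank's +x side (blank frame +47.5, +50, +6)
- line_near (a point): point on the blank's top: middle of the black line at the blank's -x side (blank frame -47.5, +15, +6)
- line_far (a point): same line at the blank's +x side (blank frame +47.5, +15, +6)
- record_button (a joint): travel of the green push button in m: 0 up, 0.006 fully down; springs back; fully down takes 5 N
- record_button_top (a point): centre of the green button's top face (28 diameter), pressed straight down; it stands on a fixed grey console 85 x 85 x 35 tall
- stop_button (a joint): travel of the red push button in m, the same kind: 0 up, 0.006 down; not to be pressed
- stop_button_top (a point): centre of the red button's top face, on a like console; the two consoles may have changed places
- setting_pin: brass setting pin, upright cylinder 22 diameter x 22 tall, loose, standing on the fixture's blue base beside the lens; origin under its centre
- v_block: steel V-block, 50 x 70 x 40 tall, loose; origin under its centre
- oil_can: green can with a red cap, 52 diameter x 100 tall, loose; origin under its centre
- screwdriver: screwdriver lying on the table, loose; its own x axis runs from handle to tip
- gauge_block: steel gauge block 35 x 30 x 45 tall, loose; origin under its centre
There are look-alikes about, which are no part of the job. Leave any blue or turquoise look-alike of the part that bears record_button alone. Leave any turquoise look-alike of the part that bears stop_button alone.

How it is judged:
By the outcome, as a careful person would: the job done as asked, in the order asked, and still so for the second after the job is handed in, with the robot touching nothing.
It also fails if it takes over 45 s, if anything falls off the work surface, if the arm or the gripper's body presses on something with over 40 N, if the wrist force passes 120 N, or if a joint passes its speed limit or range.

## Working session

There is one attempt and no reset: what is moved stays moved. The work goes in short steps, Python scripts to look and compute and a tool call to move; the robot and the scene stay as the last step left them, time stands still between calls to the robot, and variables do not carry over. Pictures are saved under pics/ and viewed, at most 10 in all, crops included, and the job is handed in when it is done.

Besides the shell and the picture viewer there is one more tool, called after "Request:" as a command line: name --pt "numbers of a row" for each row, then --argument value for the rest. step_arm: Moves the arm, as the interface text tells. Its arguments: {"type":"object","properties":{"steps":{"type":"array","items":{"type":"array","items":{"type":"number"}}},"force":{"type":"number"}},"required":["steps"]}

```bash
ls; mkdir -p pics; cat > h.py <<'E'
import numpy as np, cv2, sys
from plant import r
def snap(n,f=None):
    s=r.snapshot(n)
    if f: cv2.imwrite('pics/'+f,cv2.cvtColor(s['pixels'],cv2.COLOR_RGB2BGR))
    return s
def ray(s,uv,z):
    T=np.array(s['cam_to_world']);d=T[:3,:3]@np.array([(uv[0]-s['cx'])/s['fx'],(uv[1]-s['cy'])/s['fy'],1.])
    o=T[:3,3];return o+d*(z-o[2])/d[2]
def proj(s,p):
    T=np.array(s['cam_to_world']);c=T[:3,:3].T@(np.array(p)-T[:3,3]);return np.array([s['fx']*c[0]/c[2]+s['cx'],s['fy']*c[1]/c[2]+s['cy']])
E
python3 - <<'E'
from h import *
a=snap('scene','scene0.png');b=snap('top','top0.png')
for s in(a,b):print(s['fx'],s['cx'],s['cy'],np.round(s['cam_to_world'],3).tolist())
print(r.get_state())
E
```

```text
pics
482.82369278059423 320.6865059593676 198.7407578700935 [[0.514, 0.647, -0.564, 1.272], [0.858, -0.38, 0.346, -0.537], [0.009, -0.661, -0.75, 1.052], [0.0, 0.0, 0.0, 1.0]]
386.6911154503838 314.6428439822488 195.26584907622558 [[-0.018, -0.998, 0.052, 0.46], [-1.0, 0.018, 0.003, -0.09], [-0.004, -0.052, -0.999, 1.321], [0.0, 0.0, 0.0, 1.0]]
{'clock': 0.1, 'q': array([ 1.26182528,  0.68989263, -0.19450215,  1.56621238,  0.15731006,
        0.90251863, -0.21508275]), 'qd': array([-0.00106251, -0.00132951,  0.00208904, -0.00297348, -0.00117949,
       -0.00116397,  0.00027992]), 'joint_torque': array([-3.54800155e-03, -5.28503287e+01, -1.27223242e+00, -1.53838527e+01,
       -5.26853849e-02,  1.89129089e-03,  4.07699440e-05]), 'tool_pos': array([ 0.20983149, -0.58815948,  0.25500181]), 'eef_rot': array([ 9.85342042e-01,  1.70588358e-01, -2.08961603e-04, -7.93188972e-04]), 'contact_force': array([-0.11108823,  0.03494431, -0.87699261]), 'moment': array([ 0.00173122, -0.05314222,  0.03271174]), 'finger_force': 0.0, 'opening': 1.0027958426673533}
```

View pics/scene0.png

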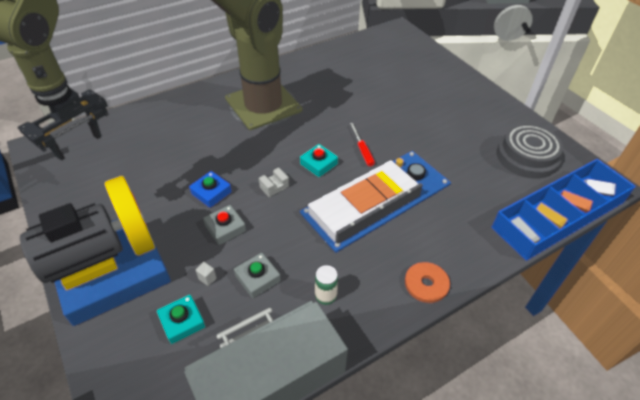

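View pics/top0.png

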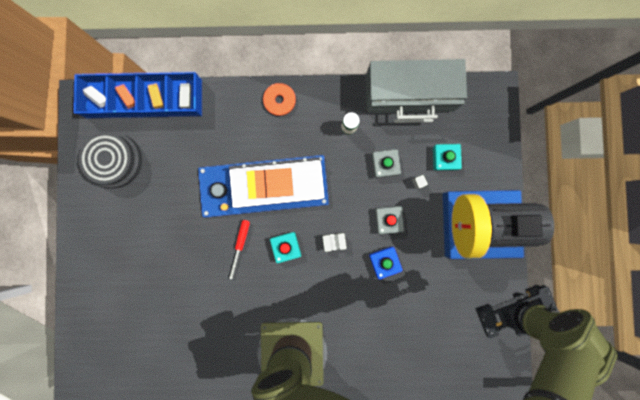

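The scene shows three greens. The grey console at top (387,163) / scene (257,270) fits `record_button`. The turquoise one at (449,157) and the blue one at (387,264) are look-alikes. There are two reds: the grey one at top (390,220) is the stop button, and the turquoise one at (286,247) is a look-alike. The blank is at top (270,182), with its yellow end to the left (world +y), towards the lens at (218,190).

```bash
cat >> h.py <<'E'
def mask(s,lo,hi,roi):
    h=cv2.cvtColor(s['pixels'],cv2.COLOR_RGB2HSV);m=cv2.inRange(h,np.array(lo),np.array(hi));o=np.zeros_like(m);x0,y0,x1,y1=roi;o[y0:y1,x0:x1]=m[y0:y1,x0:x1];return o
def big(m):
    c=max(cv2.findContours(m,cv2.RETR_EXTERNAL,cv2.CHAIN_APPROX_NONE)[0],key=cv2.contourArea);return c[:,0,:].astype(float)
def rect(s,c,z):
    p=np.array([ray(s,u,z)[:2] for u in c])*1000
    return cv2.minAreaRect(p.astype(np.float32))
E
python3 - <<'E'
from h import *
a=snap('scene');b=snap('top')
B=dict(top=(b,(195,150,335,225)),scene=(a,(300,140,455,250)))
for n,(s,roi) in B.items():
    y=mask(s,(22,120,120),(34,255,255),roi);c=mask(s,(5,90,100),(19,255,255),roi)
    for nm,m,z in(('yel',y,.056),('cop+yel',cv2.morphologyEx(y|c,cv2.MORPH_CLOSE,np.ones((5,5))),.056),('white',mask(s,(0,0,170),(179,50,255),roi),.05)):
        R=rect(s,big(m),z);print(n,nm,np.round(R[0]),np.round(R[1]),round(R[2],1),np.round(cv2.boxPoints(R)).tolist())
for n,s,g,rd in(('top',b,(365,145,412,185),(370,200,412,240)),('scene',a,(235,250,280,295),(203,203,245,240))):
    for nm,lo,hi,roi in(('green',(50,60,40),(90,255,255),g),('red',(0,120,80),(8,255,255),rd)):
        c=big(mask(s,lo,hi,roi));(u,v),w=cv2.minEnclosingCircle(c.astype(np.float32));print(n,nm,u,v,w,[np.round(ray(s,(u,v),z)[:2],4).tolist() for z in(.035,.05)])
h=cv2.cvtColor
def crop(s,x0,y0,x1,y1,k):return cv2.resize(cv2.cvtColor(s['pixels'][y0:y1,x0:x1],cv2.COLOR_RGB2BGR),None,fx=k,fy=k,interpolation=cv2.INTER_CUBIC)
c1=crop(b,190,140,350,280,5);c2=crop(b,330,140,490,280,5)
cv2.imwrite('pics/c1.png',cv2.resize(c1,(680,595)));
cv2.imwrite('pics/c2.png',cv2.hconcat([crop(b,360,140,420,240,4),crop(a,195,195,295,295,4)]))
E
```

```text
top yel [565. 121.] [89. 24.] 3.3 [[520.0, 130.0], [521.0, 106.0], [610.0, 111.0], [609.0, 135.0]]
top cop+yel [569.  60.] [ 90. 145.] 3.3 [[519.0, 130.0], [528.0, -15.0], [618.0, -10.0], [609.0, 135.0]]
top white [572.  39.] [139. 304.] 4.8 [[490.0, 185.0], [515.0, -118.0], [654.0, -107.0], [629.0, 197.0]]
scene yel [566. 122.] [92. 24.] 3.0 [[519.0, 132.0], [520.0, 108.0], [613.0, 113.0], [611.0, 137.0]]
scene cop+yel [570.  60.] [ 93. 150.] 3.0 [[519.0, 132.0], [527.0, -18.0], [620.0, -13.0], [612.0, 137.0]]
scene white [572.  32.] [138. 318.] 4.9 [[490.0, 185.0], [517.0, -132.0], [655.0, -120.0], [627.0, 197.0]]
top green 387.2826232910156 161.93478393554688 5.225181579589844 [[0.6335, -0.3317], [0.6315, -0.3289]]
top red 391.0 219.77777099609375 5.179599761962891 [[0.4404, -0.3386], [0.4406, -0.3357]]
scene green 255.59375 267.1875 6.838425636291504 [[0.6198, -0.3251], [0.6294, -0.3282]]
scene red 222.65383911132812 216.42308044433594 5.869747161865234 [[0.4269, -0.3306], [0.4393, -0.3336]]
```

View pics/c1.png

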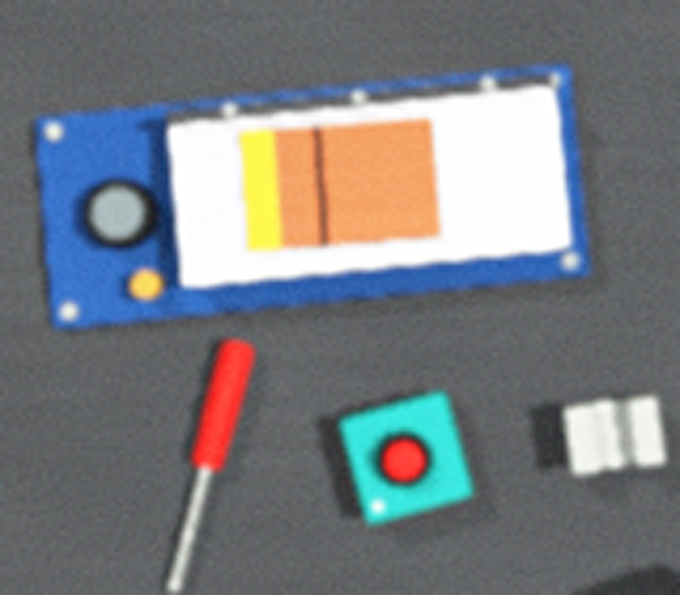

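View pics/c2.png

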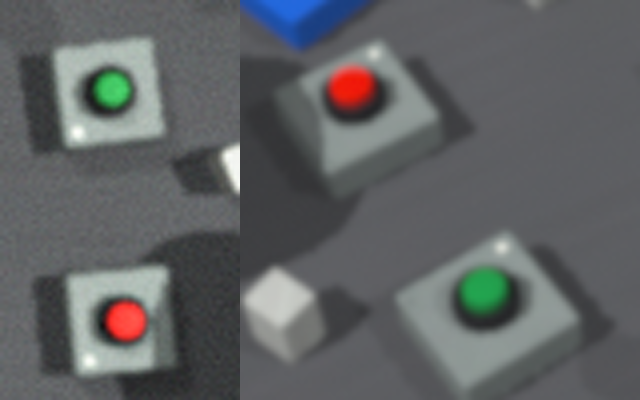

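The crops confirm it: grey console with green at top (387,162), grey console with red at (391,220). The blank lies on the ledge about 81 mm short of having its band out, yawed about 1.6° from the ledge. First I rise and turn to the ledge's heading with the fingers narrowed.

Request:
step_arm --pt "0 0 -2 0 0 -9.4 0.3" --pt "0 0 -2 0 0 -9.4 0.3" --pt "0 0 0 0 0 -9.4 0.3" --pt "0 0 0 0 0 -9.4 0.3" --pt "0 0 0 0 0 -9.4 0.3" --pt "0 0 0 0 0 -9.4 0.3" --pt "0 0 0 0 0 -9.4 0.3" --pt "0 0 0 0 0 -9.3 0.3"

```text
clock: 1.2
tool_pos: [0.2098, -0.5886, 0.2955]
eef_rot: [0.675, 0.737, 0.0, -0.0]
contact_force: [0.3, 0.2, -0.6]
opening: 0.351
finger_force: 0.0
```

Request:
step_arm --pt "3.2 2.6 0 0 0 0 0.3" --pt "3.2 2.6 0 0 0 0 0.3" --pt "3.2 2.6 0 0 0 0 0.3" --pt "3.2 2.6 0 0 0 0 0.3" --pt "3.2 2.6 0 0 0 0 0.3" --pt "3.2 2.6 0 0 0 0 0.3" --pt "3.2 2.6 0 0 0 0 0.3" --pt "3.2 2.6 0 0 0 0 0.3"

```text
clock: 2.2
tool_pos: [0.3967, -0.3153, 0.2957]
eef_rot: [0.677, 0.736, -0.0, 0.0]
contact_force: [0.5, -0.0, 0.7]
opening: 0.348
finger_force: 0.0
```

Request:
step_arm --pt "3.2 2.6 0 0 0 0 0.3" --pt "3.2 2.6 0 0 0 0 0.3" --pt "3.2 2.6 0 0 0 0 0.3" --pt "3.2 2.6 0 0 0 0 0.3" --pt "3.2 2.6 0 0 0 0 0.3" --pt "3.2 2.6 0 0 0 0 0.3" --pt "3.2 2.6 0 0 0 0 0.3" --pt "0 0 0 0 0 0 0.3"

```text
clock: 3.2
tool_pos: [0.5605, -0.0739, 0.2958]
eef_rot: [0.675, 0.738, 0.002, -0.0]
contact_force: [-0.3, 0.2, 0.0]
opening: 0.35
finger_force: 0.0
```

Request:
step_arm --pt "1.4 1.0 0 0 0 0 0.3" --pt "1.4 1.0 0 0 0 0 0.3" --pt "0 0 4 0 0 0 0.3" --pt "0 0 5 0 0 0 0.3" --pt "0 0 5 0 0 0 0.3" --pt "0 0 4 0 0 0 0.3" --pt "0 0 3 0 0 0 0.3" --pt "0 0 0 0 0 0 0.3"

```text
clock: 4.2
tool_pos: [0.5755, -0.0482, 0.0839]
eef_rot: [0.677, 0.736, -0.002, -0.001]
contact_force: [-0.9, 0.4, 0.2]
opening: 0.352
finger_force: 0.0
```

```bash
python3 - <<'E'
from h import *
a=snap('scene')
im=cv2.cvtColor(a['pixels'][120:270,280:470],cv2.COLOR_RGB2BGR)
cv2.imwrite('pics/d.png',cv2.resize(im,None,fx=4,fy=4,interpolation=cv2.INTER_CUBIC))
# end line of ledge from the first top picture (white open-end edge), per-row subpixel
b=cv2.imread('pics/top0.png');s=snap('top');g=b[:,:,2].astype(float)
P=[]
for v in range(174,205):
    row=g[v,222:240];k=np.argmax(row>140)
    if k>0:u=222+k-1+(140-row[k-1])/(row[k]-row[k-1]);P.append(ray(s,(u,v),.05)[:2]*1000)
P=np.array(P);f=np.polyfit(P[:,0],P[:,1],1);print('end y = %.4f x + %.1f'%tuple(f),'at 560:',np.polyval(f,560),P[:,0].min(),P[:,0].max(),np.std(P[:,1]-np.polyval(f,P[:,0])))
print(r.get_state()['tool_pos'])
E
```

```text
end y = 0.0217 x + 179.6 at 560: 191.76758710361506 505.7876629107075 601.1972309729413 5.866160157301531
[ 0.57741772 -0.04812595  0.08640305]
```

View pics/d.png

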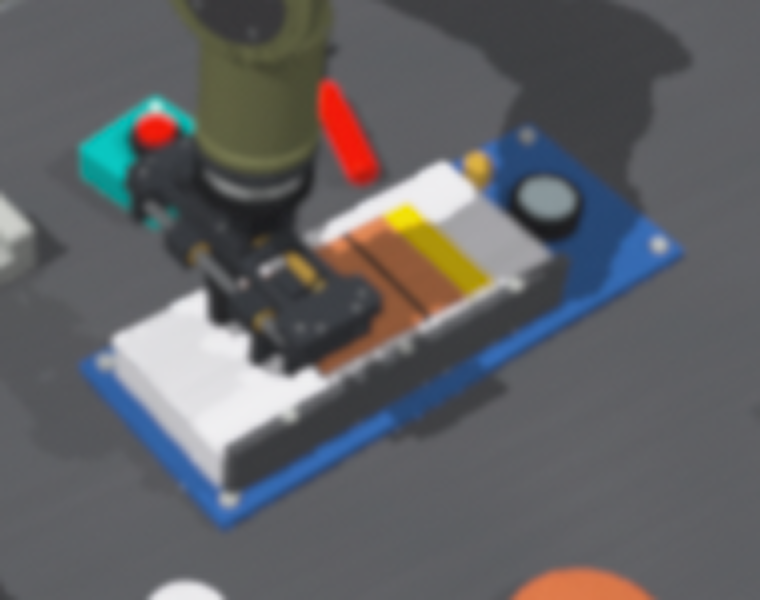

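The fingers sit behind the blank's rear edge. I'll feel down for the ledge top.

Request:
step_arm --pt "0 0 1.3 0 0 0 0.3" --pt "0 0 0.2 0 0 0 0.3" --pt "0 0 0 0 0 0 0.3"

```text
clock: 4.68
tool_pos: [0.5768, -0.0486, 0.0709]
eef_rot: [0.677, 0.736, 0.0, 0.0]
contact_force: [-0.3, -0.9, -0.2]
opening: 0.349
finger_force: 0.0
```

Request:
step_arm --pt "0 0 0.15 0 0 0 0.3" --pt "0 0 0 0 0 0 0.3"

```text
clock: 4.92
tool_pos: [0.5767, -0.0485, 0.0693]
eef_rot: [0.677, 0.736, 0.0, 0.0]
contact_force: [0.9, -0.9, -0.2]
opening: 0.351
finger_force: 0.0
```

Request:
step_arm --pt "0 0 0.1 0 0 0 0.3" --pt "0 0 0 0 0 0 0.3"

```text
clock: 5.18
tool_pos: [0.5767, -0.0485, 0.0682]
eef_rot: [0.677, 0.736, -0.0, 0.0]
contact_force: [-0.7, -0.6, 0.2]
opening: 0.352
finger_force: 0.0
```

Request:
step_arm --pt "1 0 0 0 0 0 0.3" --pt "0.8 0 0 0 0 0 0.3" --pt "0.6 0 0 0 0 0 0.3" --pt "0.6 0 0 0 0 0 0.3" --pt "0.8 0 0 0 0 0 0.3" --pt "0.8 0 0 0 0 0 0.3" --pt "0.8 0 0 0 0 0 0.3" --pt "0 0 0 0 0 0 0.3"

```text
clock: 6.18
tool_pos: [0.572, 0.0075, 0.0682]
eef_rot: [0.677, 0.736, 0.001, -0.001]
contact_force: [0.0, 0.5, -1.0]
opening: 0.347
finger_force: 0.0
```

```bash
cat >> h.py <<'E'
L=np.array([559.5,191.5]);d=np.array([-.0825,.9966])
def chk():
    for n,roi in(('top',(195,150,335,225)),('scene',(300,140,455,250))):
        s=snap(n);y=mask(s,(22,120,70),(34,255,255),roi)
        y[(np.hypot(*(np.mgrid[0:400,0:640][::-1]-np.array([225,207] if n=='top' else [400,161])[:,None,None]))<7)]=0
        R=rect(s,big(y),.056);P=cv2.boxPoints(R);print(n,np.round(R[0],1),np.round(R[1],1),round(R[2],1),'past end',np.round((P-L)@d,1))
    print(r.get_state()['tool_pos'])
E
python3 -c "
from h import *
chk()"
```

```text
top [559.2 153.8] [89. 24.] 6.6 past end [-27.1 -51.  -48.  -24.1]
scene [559.  155.3] [92.7 23.5] 5.5 past end [-25.  -48.5 -47.2 -23.7]
[0.57205881 0.00709139 0.06811765]
```

Request:
step_arm --pt "0.6 0 0 0 0 0 0.3" --pt "0.8 0 0 0 0 0 0.3" --pt "0.8 0 0 0 0 0 0.3" --pt "0.8 0 0 0 0 0 0.3" --pt "0.8 0 0 0 0 0 0.3" --pt "0.7 0 0 0 0 0 0.3" --pt "0.5 0 0 0 0 0 0.3" --pt "0 0 0 0 0 0 0.3"

```text
clock: 7.28
tool_pos: [0.5682, 0.0567, 0.0684]
eef_rot: [0.677, 0.736, 0.001, -0.0]
contact_force: [0.1, -0.5, 0.3]
opening: 0.354
finger_force: 0.0
```

```bash
python3 -c "
from h import *
chk()
a=snap('scene')
im=cv2.cvtColor(a['pixels'][120:270,280:470],cv2.COLOR_RGB2BGR)
cv2.imwrite('pics/e.png',cv2.resize(im,None,fx=4,fy=4,interpolation=cv2.INTER_CUBIC))"
```

```text
top [553.7 205.7] [93.6 28.8] 7.0 past end [27.2 -1.6  2.1 30.9]
scene [569.5 206.6] [67.7 26.8] 9.1 past end [25.  -1.7  3.5 30.2]
[0.56839511 0.05622909 0.06843609]
```

View pics/e.png

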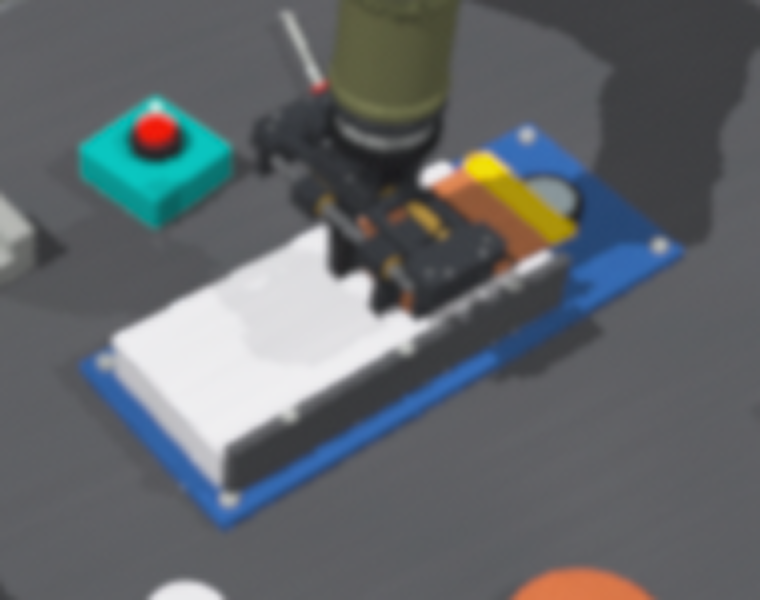

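The band's border is now about at the ledge end, so 15 mm more puts it mid-window. Then I back off and rise.

Request:
step_arm --pt "0.4 0 0 0 0 0 0.3" --pt "0.6 0 0 0 0 0 0.3" --pt "0.4 0 0 0 0 0 0.3" --pt "0.15 0 0 0 0 0 0.3" --pt "0 0 0 0 0 0 0.3"

```text
clock: 8.05
tool_pos: [0.5669, 0.0708, 0.0683]
eef_rot: [0.677, 0.736, 0.0, 0.0]
contact_force: [0.3, -3.2, 2.6]
opening: 0.349
finger_force: 1.7
```

Request:
step_arm --pt "-1.5 0 0 0 0 0 0.3" --pt "-2 0 0 0 0 0 0.3" --pt "0 0 -4 0 0 0 0.3" --pt "0 0 -6 0 0 0 0.6" --pt "-5 0 -4 0 0 0 1" --pt "-6 0 0 0 0 0 1" --pt "-6 0 0 0 0 0 1" --pt "0 0 0 0 0 0 1"

```text
clock: 9.05
tool_pos: [0.5829, -0.1402, 0.2065]
eef_rot: [0.681, 0.732, -0.001, 0.001]
contact_force: [0.1, -0.3, -0.4]
opening: 0.002
finger_force: 0.0
```

```bash
python3 -c "
from h import *
chk()
print(r.get_state())
a=snap('scene');b=snap('top')
def crop(s,x0,y0,x1,y1,k):return cv2.resize(cv2.cvtColor(s['pixels'][y0:y1,x0:x1],cv2.COLOR_RGB2BGR),None,fx=k,fy=k,interpolation=cv2.INTER_CUBIC)
cv2.imwrite('pics/f.png',cv2.vconcat([crop(a,290,140,460,210,4),crop(b,190,150,360,225,4)]))"
```

```text
top [555.2 219.5] [91.3 25.8] 5.1 past end [40.9 15.1 15.7 41.4]
scene [558.1 220.5] [86.6 26.8] 4.9 past end [42.3 15.5 15.8 42.6]
[ 0.58344795 -0.13265259  0.20696378]
{'clock': 9.15, 'q': array([ 0.43151776,  0.75064615, -0.50488091,  1.68830529,  0.46363805,
        0.82428141, -0.19845928]), 'qd': array([-0.04520826, -0.00616606, -0.0325336 ,  0.01107806, -0.00042841,
       -0.00156691,  0.0006893 ]), 'joint_torque': array([ 2.53961071e+00, -5.14396191e+01, -4.12346676e+00, -1.32662433e+01,
        1.23890843e-01,  8.60656332e-02,  2.19405396e-02]), 'tool_pos': array([ 0.58344795, -0.13265259,  0.20696378]), 'eef_rot': array([ 6.77756676e-01,  7.35285734e-01,  6.97856167e-04, -5.39116601e-04]), 'contact_force': array([ 0.01377216,  0.53662163, -0.55075693]), 'moment': array([ 0.001631  , -0.15887404,  0.02033581]), 'finger_force': 0.0, 'opening': 0.005257412526381168}
```

View pics/f.png

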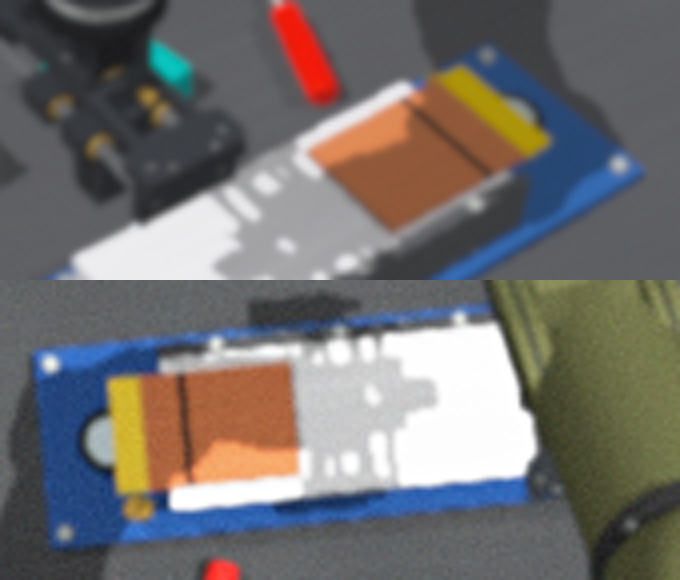

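The blank is placed: the band's border is about 15 mm past the end, and the line at (183,430) is still on the ledge. Now the green grey-console button, whose top is at (0.631, -0.3285, about 0.052).

Request:
step_arm --pt "-4 0.6 0 0 0 0 1" --pt "-4 0.6 0 0 0 0 1" --pt "-4 0.6 0 0 0 0 1" --pt "-4 0.6 0 0 0 0 1" --pt "-3.9 0.7 0 0 0 0 1" --pt "0 0 0 0 0 0 1" --pt "0 0 0 0 0 0 1"

```text
clock: 10.12
tool_pos: [0.6317, -0.3251, 0.2071]
eef_rot: [0.676, 0.737, 0.001, -0.001]
contact_force: [0.2, 0.3, -0.1]
opening: 0.003
finger_force: 0.0
```

Request:
step_arm --pt "-0.35 -0.1 4 0 0 0 1" --pt "0 0 4 0 0 0 1" --pt "0 0 3 0 0 0 1" --pt "0 0 1.5 0 0 0 1" --pt "0 0 0 0 0 0 1"

```text
clock: 10.75
tool_pos: [0.6303, -0.3301, 0.0819]
eef_rot: [0.676, 0.736, 0.0, -0.001]
contact_force: [0.8, -1.3, 0.2]
opening: 0.008
finger_force: 0.0
```

```bash
python3 -c "
from h import *
a=snap('scene');b=snap('top');p=r.get_state()['tool_pos'];print(p)
def crop(s,x0,y0,x1,y1,k):return cv2.resize(cv2.cvtColor(s['pixels'][y0:y1,x0:x1],cv2.COLOR_RGB2BGR),None,fx=k,fy=k,interpolation=cv2.INTER_CUBIC)
cv2.imwrite('pics/g.png',crop(a,200,200,320,310,5))"
```

```text
[ 0.63145405 -0.3312755   0.08374143]
```

View pics/g.png

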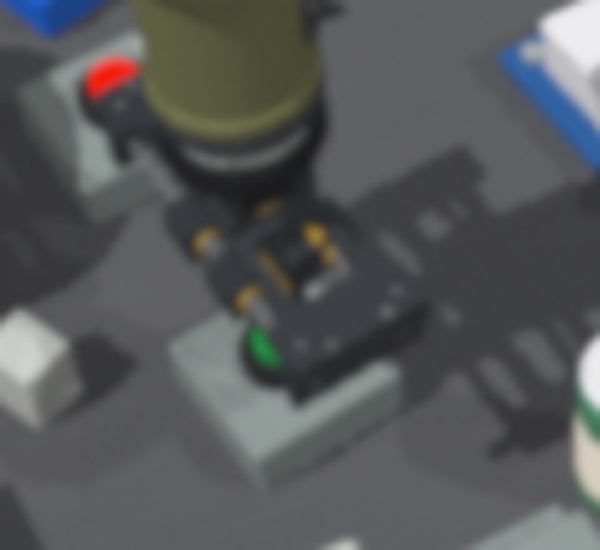

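The fingers are above the green button, with the body's end high over the red one. Pressing down.

Request:
step_arm --pt "0.2 0 1 0 0 0 1" --pt "0 0 0.4 0 0 0 1" --pt "0 0 0 0 0 0 1"

```text
clock: 11.22
tool_pos: [0.6312, -0.3298, 0.0691]
eef_rot: [0.677, 0.736, 0.001, 0.001]
contact_force: [1.5, 0.3, 5.1]
opening: 0.01
finger_force: 2.3
```

Request:
step_arm --pt "0 0 0.3 0 0 0 1" --pt "0 0 0.2 0 0 0 1" --pt "0 0 0 0 0 0 1"

```text
clock: 11.6
tool_pos: [0.6313, -0.3299, 0.0682]
eef_rot: [0.677, 0.736, 0.0, 0.001]
contact_force: [-6.5, 2.7, 25.9]
opening: 0.005
finger_force: 13.1
```

25.9 N against a hard stop means the button is fully down. Release and retreat.

Request:
step_arm --pt "0 0 -0.5 0 0 0 1" --pt "0 0 -2 0 0 0 1" --pt "0 0 -5 0 0 0 1" --pt "0 0 -6 0 0 0 1" --pt "0 0 -4 0 0 0 1" --pt "-5 0 0 0 0 0 1" --pt "-5 0 0 0 0 0 1" --pt "0 0 0 0 0 0 1"

```text
clock: 12.6
tool_pos: [0.6358, -0.4354, 0.2376]
eef_rot: [0.68, 0.733, -0.002, 0.0]
contact_force: [-0.2, -0.6, -0.4]
opening: 0.005
finger_force: 0.0
```

```bash
python3 -c "
from h import *
chk()
for n,roi in(('top',(365,145,412,185)),('scene',(235,250,280,295))):
    s=snap(n,n+'9.png');c=big(mask(s,(50,60,40),(90,255,255),roi));print(n,cv2.minEnclosingCircle(c.astype(np.float32)))
"
```

```text
top [554.1 218.1] [89.1 28.8] 4.8 past end [41.3 12.5 12.6 41.4]
scene [559. 219.] [86.6 28.6] 8.3 past end [39.  10.5 15.9 44.4]
[ 0.63778556 -0.42917814  0.23792998]
top ((387.25, 162.0), 5.153982162475586)
scene ((255.6666717529297, 267.3333435058594), 6.871945381164551)
```

View pics/scene9.png

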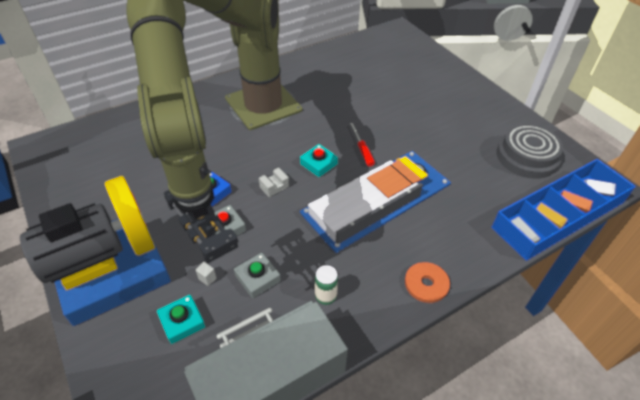

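The button is back up at (256,267), the blank's band hangs out at (410,168), and everything else is in place with the arm clear.

```bash
python3 -c "
from plant import r
print(r.finish_job())"
```

```text
the job is handed in; nothing more can be done
None
```

The job is handed in: the camera puts the blank's whole yellow band about 15 mm past the ledge end with the black line still on the ledge, and the green button was pressed to its stop (26 N), came back up, and nothing else was seen to move.

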